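Press the proud bung home

ROBOT

A 6-joint arm with a two-finger parallel gripper is mounted at the origin on the work surface. World frame = base frame: x ahead of the robot, y to its left, z up, the work surface at z = 0. Lengths are in m, angles in rad, forces in N, time in s.
With the tool pointing down it reaches from about 0.25 to 0.775 m from the base axis. Payload 4 kg.
Tool frame: the origin (TCP) lies on the centre line of the jaws, within the pads' length; the fingertips stand 25 mm ahead of it and the grasp point (between the pads) lies 6 mm ahead of it; z points along the fingers, y is the line along which they close (so a half turn about z gives the same grasp; the last joint's range is limited). The gripper opens to 94 mm and grips with 3 to 60 N. Pads are 16 mm wide; open, the fingers measure 119 mm over their backs; the gripper's body (75 mm by 177 mm) begins 78 mm behind the grasp point.
Start: joints at [-0.103, 0.087, 1.371, -0, 1.684, -0.103], TCP at [0.55, -0, 0.208] pointing down, gripper open.
Joint ranges: [-3.1, 3.1], [-0.76, 2.03], [0.27, 2.55], [-1.08, 4.22], [0.17, 2.65], [-2.57, 2.57]. Speed limits (rad/s): [2.79, 2.79, 3.14, 3.14, 3.14, 3.14].

INTERFACE

Orientations are given as [roll, pitch, yaw] about the fixed x, y, z axes, in that order (R = Rz(yaw) Ry(pitch) Rx(roll)).
In Python, from bench import robot, imaging gives the robot as it stands. The module is installed in compiled form; this text tells all that it offers.
- The arm moves only by the tool drive_tool, never from a script. Its argument "series" is a list of rows, each a list of 3 entries, a list of its own where there are three numbers: the finger opening in m, from 0 to 0.094, then the shift along the tool's x, y, z in m, then the turn, a rotation vector about the tool's x, y, z in rad. A call has 1 to 5 rows; each row is the pose to reach, as a shift and turn from the pose commanded when the call began, along the tool's axes at that moment; what a row does not reach only later rows make up. A row lasts 1/8 s, in which the tool goes at most 62.5 mm and 10.7 degrees, less where a joint would pass 70% of its speed; a pose out of reach is approached as far as the arm can. A call with a gripper value outside its range is refused whole. The fingers move at their own pace and stop on an object; the grip force is fixed at half the most. Time passes only in rows, so rows that repeat a pose let the fingers close. It gives the time, the measured TCP pose, the force, the opening and the grip force at its end, in the units of the state.
- robot.get_obs(): the state, without advancing time (a new reading comes with each control period).
- imaging.snapshot(name): name is "scene" or "side" or "wrist"; returns the picture (480x640x3 uint8, red, green, blue); there is no depth.
- imaging.get_calibration(name): a dict with "intrinsics" (3x3 intrinsics, pixels), "k1" (the pictures are not rectified: a ray, as slopes to the right and down, at radius r is drawn at 1 + k1 r^2 times it, then the intrinsics apply), "position" and "rotation" of the camera in the world. Camera axes: x right, y up, looking along -z (the intrinsics and any distortion apply to the point x, -y, -z); pixel columns grow to the right and rows downward; lengths in m; the calibration is good to about 2 mm. A picture is of the moment at which its call begins: read the wrist's pose just before it. get_calibration takes no time and is no camera call; for the wrist camera it gives the pose at the moment of the call.
- robot.close_job(): hands the job in; it is judged then, once.
The state is a dict: "time": time; "joint_positions": joint angles; "qvel": joint speeds; "joint_torque": joint torques, N m; "tool_pos": TCP position; "ee_rot": TCP orientation; "wrist_force": force on the tool from outside, world axes, zero at the start; "wrist_torque": the same for the moment, N m; "width": finger opening in m; "finger_force": force on a finger pad.
Only numpy, scipy, OpenCV 4.12 (cv2) and the standard library are available. Lean on these libraries where they do the work, as an engineer would, in place of code of your own. Each camera call takes 0.05 s, during which the arm holds its last target. There are 200 camera calls.

TASK

Three small casks lie side by side, and one of them has its white bung standing proud of its seat. Press that bung gently down with the fingertips until it is fully home, then withdraw. Do not pull any bung up, do not touch the two casks whose bungs are already seated, and leave everything else on the bench where it is.

Things in the scene. Friction and masses are not known exactly. Their poses are not given: they have to be found in the camera images.
- loose_bung_top (a point): centre of the flat top of the white round bung (flange 36 mm in diameter, 12 mm thick) that stands proud at the start, showing 16 to 22 mm of its narrower neck (27 mm in diameter) under the flange. The top is 175 mm above the work surface when the bung is home.
- loose_bung (a joint): how far the loose bung stands up from its seat, m: 0 = fully home (flange resting on the dark wooden boss), 0.016 to 0.022 at the start, 0.035 = all the way up. It slides straight down, resists with a steady 5 N or so plus a little more when moved fast, stays where it is left, and stops hard at 0.
- seated_bung_1_top (a point): centre of the flat top of the white round bung (flange 36 mm in diameter, 12 mm thick) of the second cask, fully home, 175 mm above the work surface.
- seated_bung_1 (a joint): how far this bung stands up from its seat, m: 0 = fully home, as at the start.
- seated_bung_2_top (a point): centre of the flat top of the white round bung (flange 36 mm in diameter, 12 mm thick) of the third cask, fully home, 175 mm above the work surface.
- seated_bung_2 (a joint): how far this bung stands up from its seat, m: 0 = fully home, as at the start.
- cask_a: the cask with the loose bung: oak cask lying on its side in a low wooden cradle, fixed; 200 mm long along its own x axis (245 mm with the wooden tap at its +x end), 140 mm in diameter, its belly's top 160 mm above the work surface. Origin on the work surface under its middle; the bung is on the vertical through the origin.
- cask_b: the second cask, just like the first, with seated_bung_1.
- cask_c: the third cask, just like the first, with seated_bung_2.
- spare_bung_1_mid (a point): a loose spare white bung standing on its flange on the table between two casks, 36 mm in diameter, 48 mm high; point 20 mm up.
- spare_bung_2_mid (a point): another spare bung like it, on the table nearer the robot.
- glass_1_rim (a point): centre of the rim of a small clear tasting glass, 48 mm in diameter, 75 mm high, on the table between two casks.
- glass_2_rim (a point): centre of the rim of a second such glass, nearer the robot.
- sample_bottle_mid (a point): a small amber sample bottle, 42 mm in diameter, 125 mm high, on the table between two casks; point 60 mm up.
- mallet_mid (a point): centre of the head of a wooden mallet lying at the left; head 60 mm in diameter and 100 mm long, handle 200 mm towards the robot.
- sampling_tube_mid (a point): middle of a copper sampling tube, 300 mm long, 20 mm thick, lying at the right.

How it is judged:
On the way, in this order (a step that is already met when the one before it is completed fails the run):
1. the fingertips touch the loose bung while it still stands proud (contact force between the fingers and loose_bung above 0.3 N and value of joint loose_bung above 0.004 m).
2. the bung is pressed home (value of joint loose_bung below 0.002 m), for 0.2 s.
At the end, for the whole second after the job is handed in: All three bungs stand within 2 mm of fully home, and the spare bungs, glasses, bottle, mallet and tube are within 20 mm of where they started (value of joint each of loose_bung, seated_bung_1, seated_bung_2 below 0.002 m and distance of each of spare_bung_1_mid, spare_bung_2_mid, glass_1_rim, glass_2_rim, sample_bottle_mid, mallet_mid, sampling_tube_mid from where it was at the start of the episode below 0.02 m); the robot touches nothing.
It fails at once if a bung is pulled up (the loose one beyond 26 mm, a seated one beyond 2 mm) (value of joint loose_bung above 0.026 m or value of joint any of seated_bung_1, seated_bung_2 above 0.002 m).
It fails at once if a cask whose bung is seated, or its bung, is touched with more than 1 N (contact force between any of the fingers, the arm and cask_b above 1 N or contact force between any of the fingers, the arm and cask_c above 1 N).
It fails at once if the loose bung or its cask is pressed with more than 35 N (contact force between any of the fingers, the arm and cask_a above 35 N).
It fails at once if a spare bung, glass, bottle, mallet or tube is moved by more than 20 mm (distance of any of spare_bung_1_mid, spare_bung_2_mid, glass_1_rim, glass_2_rim, sample_bottle_mid, mallet_mid, sampling_tube_mid from where it was at the start of the episode above 0.02 m).
It also fails if it takes over 29 s, if anything falls off the work surface, if the arm or the gripper's body presses on something with over 40 N, if the wrist force passes 120 N, or if a joint passes its speed limit or range.

## Working session

There is one attempt and no reset: what is moved stays moved. The work goes in short steps, Python scripts to look and compute and a tool call to move; the robot and the scene stay as the last step left them, time stands still between calls to the robot, and variables do not carry over. Pictures are saved under pics/ and viewed, at most 10 in all, crops included, and the job is handed in when it is done.

Besides the shell and the picture viewer there is one more tool, called after "Emit:" as a command line: name --argument value ..., lists and objects as JSON in quotes. drive_tool: Moves the arm, as the interface text tells. Its arguments: {"type":"object","properties":{"series":{"type":"array"}},"required":["series"]}

```bash
mkdir -p pics; python3 - <<'E'
from bench import robot, imaging
import cv2
for n in ("scene","side","wrist"):
    c=imaging.get_calibration(n); print(n,c)
    cv2.imwrite(f"pics/{n}0.png",imaging.snapshot(n)[:,:,::-1])
print(robot.get_obs())
E
```

```text
scene {'intrinsics': array([[499.99762881,   0.        , 318.78028034],
       [  0.        , 499.99762881, 231.47300571],
       [  0.        ,   0.        ,   1.        ]]), 'k1': -0.002155344571804757, 'position': array([1.15539622, 0.69097881, 1.0802014 ]), 'rotation': array([0.77903254, 0.00753944, 2.35946138])}
side {'intrinsics': array([[596.380723  ,   0.        , 307.95726746],
       [  0.        , 596.380723  , 228.65134932],
       [  0.        ,   0.        ,   1.        ]]), 'k1': 0.06365060823327398, 'position': array([-0.34257204,  0.79754307,  1.10701648]), 'rotation': array([ 0.87166071, -0.00284183, -2.3231488 ])}
wrist {'intrinsics': array([[403.25557082,   0.        , 327.79082851],
       [  0.        , 403.25557082, 233.3915725 ],
       [  0.        ,   0.        ,   1.        ]]), 'k1': -0.05425341771802299, 'position': array([0.54984279, 0.08503799, 0.38415711]), 'rotation': array([-2.91622701e-01,  1.70408928e-03, -4.37196046e-05])}
{'time': 0.15, 'joint_positions': array([-1.03058412e-01,  8.77934444e-02,  1.37188631e+00, -3.89834239e-06,
        1.68356275e+00, -1.03088434e-01]), 'qvel': array([ 0.00035283, -0.00126191, -0.00305107,  0.00095453,  0.00036185,
       -0.00033085]), 'joint_torque': array([ 1.24418581e-03, -3.40636396e+01, -3.02795255e+01,  7.18983379e-02,
        3.04441026e-02, -1.11468453e-04]), 'tool_pos': array([5.49599959e-01, 5.82715063e-05, 2.06779086e-01]), 'ee_rot': array([-3.13995117e+00, -1.65925136e-04,  1.57082578e+00]), 'wrist_force': array([-0.28476397,  0.16739891,  0.98580643]), 'wrist_torque': array([-0.08675996,  0.03694206, -0.05813791]), 'finger_force': 0.0, 'width': 0.0942606351333911}
```

View pics/scene0.png

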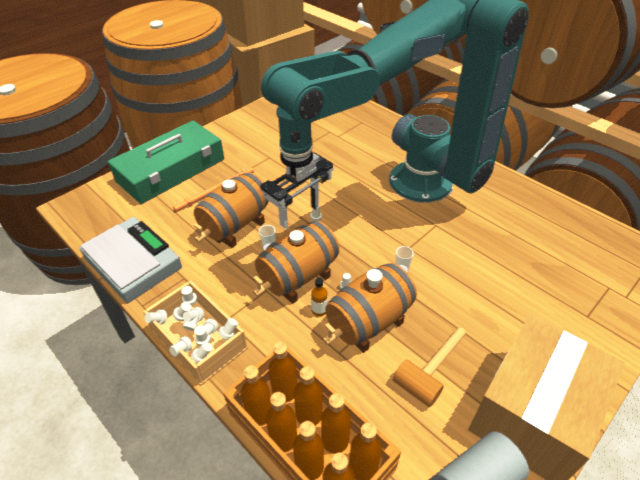

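View pics/side0.png

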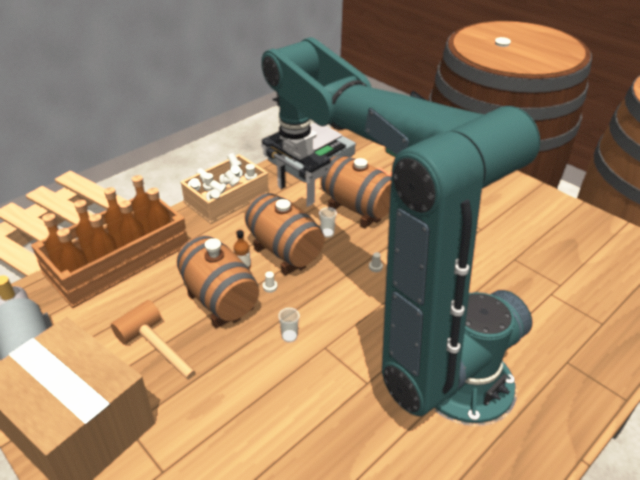

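View pics/wrist0.png

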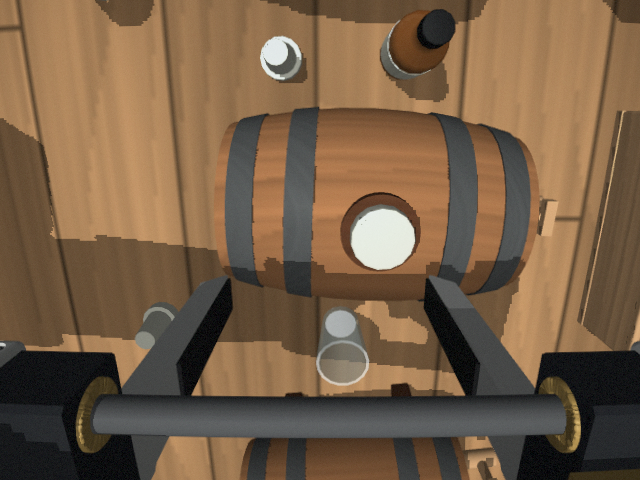

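The scene view shows three bungs at about (229,185), (297,237) and (375,279). In the side view they are at about (361,165), (283,206) and (213,248). Next I'll segment the white tops and triangulate their heights.

```bash
cat > h.py <<'E'
import numpy as np, cv2
from scipy.spatial.transform import Rotation as R
from bench import imaging
def ray(n,uv,c=None):
    c=c or imaging.get_calibration(n)
    p=cv2.undistortPoints(np.array([[uv]],float),c["intrinsics"],np.array([c["k1"],0,0,0.]))[0,0]
    d=R.from_euler("xyz",c["rotation"]).as_matrix()@[p[0],-p[1],-1]
    return c["position"],d/np.linalg.norm(d)
def plane(n,uv,z,c=None):
    o,d=ray(n,uv,c); return o+d*(z-o[2])/d[2]
def tri(a,b):
    (o1,d1),(o2,d2)=a,b
    s=np.linalg.lstsq(np.c_[d1,-d2],o2-o1,rcond=None)[0]
    p,q=o1+s[0]*d1,o2+s[1]*d2
    return (p+q)/2,np.linalg.norm(p-q)
def blobs(im,near,rad=14):
    h=cv2.cvtColor(im,cv2.COLOR_RGB2HSV); m=((h[...,1]<60)&(h[...,2]>150)).astype(np.uint8)
    n,l,s,c=cv2.connectedComponentsWithStats(m)
    out=[]
    for p in near:
        k=[i for i in range(1,n) if np.hypot(*(c[i]-p))<rad and s[i,4]>20]
        out.append([(c[i].round(1),s[i]) for i in k])
    return out
E
python3 - <<'E'
from h import *
N={"scene":[(229,185),(297,237),(375,279)],"side":[(361,165),(283,206),(213,248)],"wrist":[(382,238)]}
B={}
for n in N:
    im=cv2.imread(f"pics/{n}0.png")[:,:,::-1]; B[n]=blobs(im,N[n])
    for b in B[n]: print(n,b)
for a,b in zip(B["scene"],B["side"]):
    if a and b: print(tri(ray("scene",a[0][0]),ray("side",b[0][0])))
for z in (.175,.195): print(plane("wrist",B["wrist"][0][0][0],z))
rows=[]
for n in("scene","side"):
    im=cv2.imread(f"pics/{n}0.png")
    rows.append(np.hstack([cv2.resize(im[v-25:v+25,u-25:u+25],(260,260),interpolation=2) for u,v in N[n]]))
cv2.imwrite("pics/m.png",np.vstack(rows))
E
```

```text
scene [(array([228.6, 184.1]), array([222, 180,  13,  10,  97], dtype=int32))]
scene [(array([296.3, 235.6]), array([290, 231,  14,  10, 120], dtype=int32))]
scene [(array([374.3, 275. ]), array([367, 269,  16,  14, 168], dtype=int32))]
side [(array([360.2, 162.5]), array([354, 158,  13,  10, 104], dtype=int32))]
side [(array([282.5, 204.3]), array([276, 199,  14,  12, 137], dtype=int32))]
side [(array([212.1, 244.4]), array([204, 238,  17,  14, 174], dtype=int32))]
wrist [(array([382.5, 238.9]), array([ 351,  209,   64,   61, 3055], dtype=int32))]
(array([ 0.57542707, -0.26430047,  0.17375958]), np.float64(0.0029252740744895285))
(array([0.57972576, 0.02044271, 0.17430635]), np.float64(0.0019991126533871794))
(array([0.55439471, 0.25605999, 0.19691954]), np.float64(0.0011832668832381095))
[0.57936093 0.0190797  0.175     ]
[0.57654256 0.02538213 0.195     ]
```

View pics/m.png

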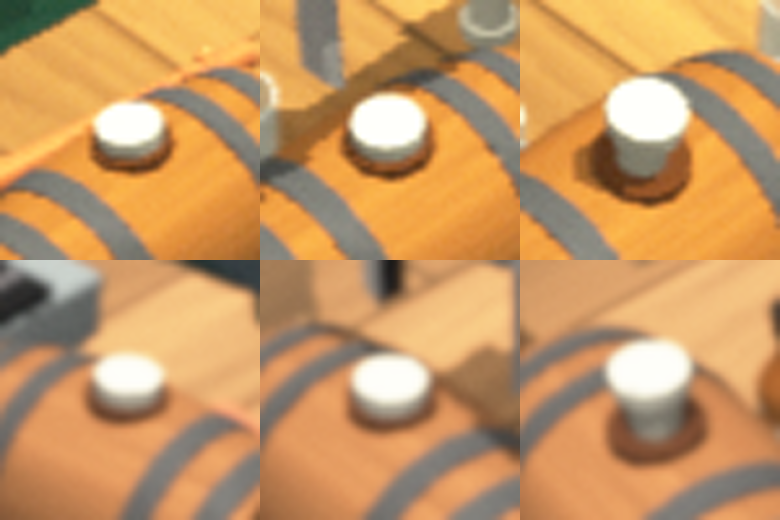

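The left cask (+y) has the loose bung: its neck shows, and its top is near (0.554, 0.256, 0.196). I'll raise the tool, close the fingers and move most of the way there.

Emit:
drive_tool --series '[[0.094,[0,0,-0.06],[0,0,0]],[0.0,[0.06,0,-0.07],[0,0,0]],[0.0,[0.12,0.005,-0.07],[0,0,0]],[0.0,[0.18,0.005,-0.07],[0,0,0]],[0.0,[0.2,0.005,-0.07],[0,0,0]]]'

```text
time: 0.78
tool_pos: [0.5543, 0.203, 0.2769]
ee_rot: [-3.14, -0.0, 1.575]
wrist_force: [0.7, 0.3, 0.4]
width: 0.0573
finger_force: 0.0
```

Emit:
drive_tool --series '[[0.0,[0,0,0],[0,0,0]],[0.0,[0,0,0],[0,0,0]],[0.0,[0,0,0],[0,0,0]]]'

```text
time: 1.15
tool_pos: [0.5553, 0.1983, 0.2779]
ee_rot: [3.141, 0.0, 1.568]
wrist_force: [0.2, 0.1, 0.3]
width: 0.0276
finger_force: 0.0
```

```bash
python3 - <<'E'
from h import *
from bench import robot
o=robot.get_obs(); print({k:o[k] for k in("time","tool_pos","ee_rot","wrist_force","width")})
c=imaging.get_calibration("wrist"); im=imaging.snapshot("wrist"); cv2.imwrite("pics/w1.png",im[:,:,::-1])
for b in blobs(im,[(320,240)],300)[0]: print(b, plane("wrist",b[0],.195,c))
E
```

```text
{'time': 1.15, 'tool_pos': array([0.55530443, 0.19828002, 0.27785067]), 'ee_rot': array([3.14127387e+00, 3.91415079e-04, 1.56833900e+00]), 'wrist_force': array([0.21168981, 0.06587115, 0.33733896]), 'width': 0.027559151654319606}
(array([326.1, 159. ]), array([ 299,  131,   55,   56, 2389], dtype=int32)) [0.55443204 0.25477903 0.195     ]
(array([139.6, 194.5]), array([ 99, 176,  67,  50, 932], dtype=int32)) [0.43065452 0.2323376  0.195     ]
(array([285.1, 252.2]), array([272, 235,  31,  34, 466], dtype=int32)) [0.52614219 0.19170566 0.195     ]
(array([599.4, 346.1]), array([ 574,  313,   55,   62, 1486], dtype=int32)) [0.76212926 0.11481954 0.195     ]
(array([358.1, 443.7]), array([342, 439,  32,  10, 173], dtype=int32)) [0.57962984 0.02606911 0.195     ]
(array([344.7, 463. ]), array([323, 452,  31,  28, 109], dtype=int32)) [0.56895255 0.00553451 0.195     ]
(array([318.9, 471.4]), array([315, 461,  14,  19,  41], dtype=int32)) [ 0.54739345 -0.00365492  0.195     ]
```

View pics/w1.png

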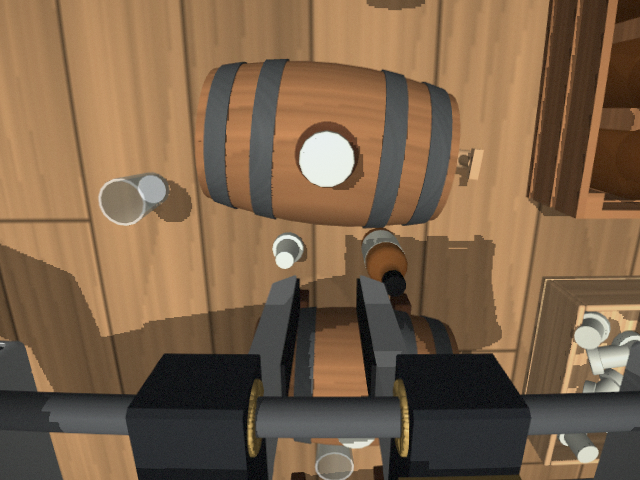

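The wrist view has the loose bung at (326,159), which puts it at (0.554, 0.255) and agrees with the triangulation. The fingers are still closing, so I'll move over the bung and finish closing.

Emit:
drive_tool --series '[[0.0,[0.03,0,0],[0,0,0]],[0.0,[0.057,0,0],[0,0,0]],[0.0,[0.057,0,0],[0,0,0]],[0.0,[0.057,0,0.02],[0,0,0]],[0.0,[0.057,0,0.04],[0,0,0]]]'

```text
time: 1.82
tool_pos: [0.5555, 0.2554, 0.2378]
ee_rot: [3.14, 0.0, 1.569]
wrist_force: [0.6, -0.3, -1.0]
width: 0.0004
finger_force: 0.0
```

Emit:
drive_tool --series '[[0.0,[0,0,0],[0,0,0]],[0.0,[0,0,0],[0,0,0]]]'

```text
time: 2.08
tool_pos: [0.5555, 0.2561, 0.2387]
ee_rot: [3.14, -0.0, 1.57]
wrist_force: [-0.1, -0.3, 0.1]
width: 0.0005
finger_force: 0.0
```

Emit:
drive_tool --series '[[0.0,[0,0,0.005],[0,0,0]],[0.0,[0,0,0.01],[0,0,0]],[0.0,[0,0,0.015],[0,0,0]],[0.0,[0,0,0.018],[0,0,0]],[0.0,[0,0,0.021],[0,0,0]]]'

```text
time: 2.7
tool_pos: [0.555, 0.257, 0.2164]
ee_rot: [-3.141, 0.0, 1.571]
wrist_force: [-0.0, 0.4, -0.3]
width: 0.0003
finger_force: 0.0
```

Emit:
drive_tool --series '[[0.0,[0,0,0.002],[0,0,0]],[0.0,[0,0,0.004],[0,0,0]],[0.0,[0,0,0.006],[0,0,0]],[0.0,[0,0,0.008],[0,0,0]],[0.0,[0,0,0.01],[0,0,0]]]'

```text
time: 3.32
tool_pos: [0.555, 0.257, 0.2066]
ee_rot: [3.141, 0.0, 1.571]
wrist_force: [0.7, 0.1, 0.5]
width: 0.0004
finger_force: 0.0
```

The tip should be about 14 mm below the bung top's starting height, but there's no 5 N reading. I'll look before going further.

```bash
python3 - <<'E'
from h import *
from bench import robot
o=robot.get_obs(); print(o["tool_pos"],o["wrist_force"],o["wrist_torque"],o["joint_torque"])
T=o["tool_pos"]-[0,0,.025]
rows=[]
for n in("scene","side"):
    im=imaging.snapshot(n)[:,:,::-1]; u,v=dict(scene=(375,279),side=(213,248))[n]
    rows.append(cv2.resize(im[v-45:v+25,u-35:u+35],(390,390),interpolation=2))
    c=imaging.get_calibration(n);Rm=R.from_euler("xyz",c["rotation"]).as_matrix();p=Rm.T@(T-c["position"]);K=c["intrinsics"]
    print(n,K[0,0]*p[0]/-p[2]+K[0,2],K[1,1]*p[1]/p[2]+K[1,2])
cv2.imwrite("pics/m2.png",np.hstack(rows))
E
```

```text
[0.55503007 0.25699816 0.20660696] [0.6647836  0.1032337  0.54966443] [ 0.02733183 -0.01186018  0.00857716] [ 1.38493586e-03 -3.99490750e+01 -3.03952968e+01  7.46531691e-02
  1.57275918e-02  6.99778710e-06]
scene 373.80249592947047 279.42269770691956
side 212.25280532340645 249.56306232104146
```

View pics/m2.png

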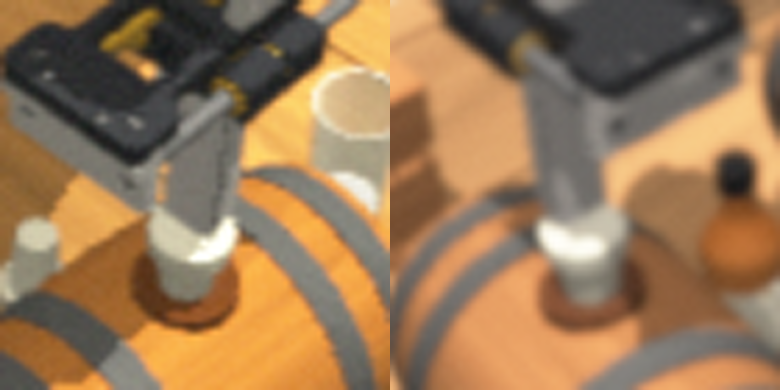

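The fingertips are centred on the bung top, around (375,275) in the scene view, and haven't pressed it yet; the tip is a few mm higher than I calculated. I'll keep descending slowly and watch the force.

Emit:
drive_tool --series '[[0.0,[0,0,0.002],[0,0,0]],[0.0,[0,0,0.004],[0,0,0]],[0.0,[0,0,0.004],[0,0,0]]]'

```text
time: 3.8
tool_pos: [0.5549, 0.257, 0.2024]
ee_rot: [-3.141, 0.0, 1.571]
wrist_force: [-0.7, 0.4, 0.7]
width: 0.0003
finger_force: 0.0
```

Emit:
drive_tool --series '[[0.0,[0,0,0.002],[0,0,0]],[0.0,[0,0,0.004],[0,0,0]],[0.0,[0,0,0.004],[0,0,0]]]'

```text
time: 4.18
tool_pos: [0.5551, 0.257, 0.1991]
ee_rot: [3.141, -0.0, 1.571]
wrist_force: [0.4, 0.1, 1.0]
width: 0.0003
finger_force: 0.8
```

```bash
python3 - <<'E'
from h import *
rows=[]
for n in("scene","side"):
    im=imaging.snapshot(n)[:,:,::-1]; u,v=dict(scene=(375,279),side=(213,248))[n]
    rows.append(cv2.resize(im[v-45:v+25,u-35:u+35],(390,390),interpolation=2))
cv2.imwrite("pics/m3.png",np.vstack([cv2.imread("pics/m2.png"),np.hstack(rows)])[100:])
E
```

```text
(no output)
```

View pics/m3.png

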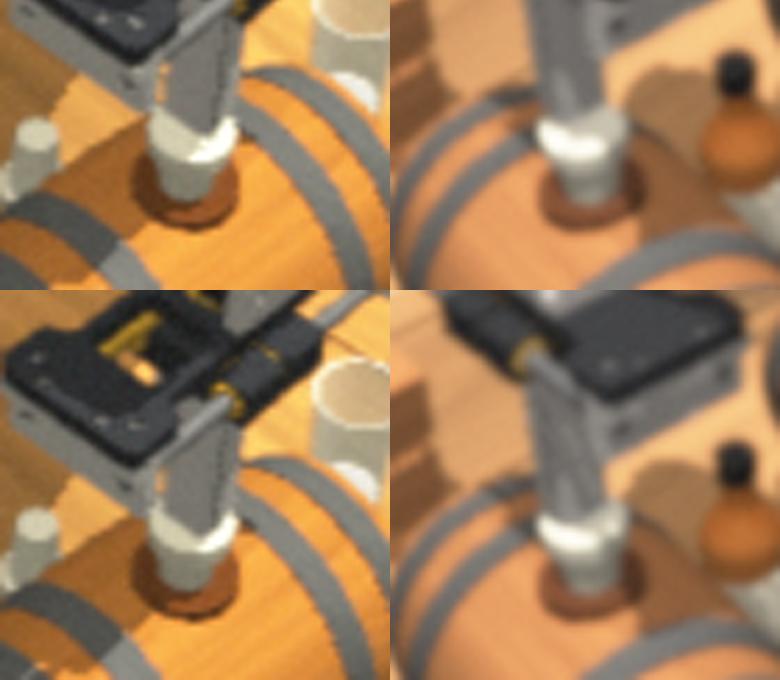

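The bung has gone down with the tool, but some neck still shows. I'll continue in small steps until the hard stop shows up in the force.

Emit:
drive_tool --series '[[0.0,[0,0,0.001],[0,0,0]],[0.0,[0,0,0.002],[0,0,0]],[0.0,[0,0,0.003],[0,0,0]],[0.0,[0,0,0.004],[0,0,0]]]'

```text
time: 4.78
tool_pos: [0.5551, 0.257, 0.1952]
ee_rot: [3.141, -0.0, 1.571]
wrist_force: [-1.3, 0.1, 4.1]
width: 0.0004
finger_force: 2.5
```

Emit:
drive_tool --series '[[0.0,[0,0,0.001],[0,0,0]],[0.0,[0,0,0.002],[0,0,0]],[0.0,[0,0,0.003],[0,0,0]]]'

```text
time: 5.15
tool_pos: [0.5551, 0.257, 0.1917]
ee_rot: [3.141, -0.0, 1.571]
wrist_force: [-0.5, -0.2, 5.1]
width: 0.0001
finger_force: 2.5
```

A steady 5 N or so means the bung is sliding. I'll keep going.

Emit:
drive_tool --series '[[0.0,[0,0,0.001],[0,0,0]],[0.0,[0,0,0.002],[0,0,0]],[0.0,[0,0,0.003],[0,0,0]]]'

```text
time: 5.52
tool_pos: [0.5551, 0.257, 0.1887]
ee_rot: [3.141, -0.0, 1.571]
wrist_force: [-0.7, 0.8, 4.5]
width: 0.0003
finger_force: 2.5
```

Emit:
drive_tool --series '[[0.0,[0,0,0.001],[0,0,0]],[0.0,[0,0,0.002],[0,0,0]]]'

```text
time: 5.78
tool_pos: [0.5551, 0.257, 0.1867]
ee_rot: [3.141, -0.0, 1.571]
wrist_force: [-0.5, -0.3, 5.8]
width: 0.0005
finger_force: 2.5
```

Emit:
drive_tool --series '[[0.0,[0,0,0.001],[0,0,0]],[0.0,[0,0,0.002],[0,0,0]]]'

```text
time: 6.02
tool_pos: [0.5551, 0.257, 0.1847]
ee_rot: [3.141, -0.0, 1.571]
wrist_force: [0.2, -0.2, 4.9]
width: 0.0005
finger_force: 2.5
```

Emit:
drive_tool --series '[[0.0,[0,0,0.001],[0,0,0]],[0.0,[0,0,0.002],[0,0,0]]]'

```text
time: 6.28
tool_pos: [0.5551, 0.257, 0.1827]
ee_rot: [3.141, -0.0, 1.571]
wrist_force: [-0.7, 0.8, 5.9]
width: 0.0004
finger_force: 2.5
```

```bash
python3 - <<'E'
from h import *
rows=[]
for n in("scene","side"):
    im=imaging.snapshot(n)[:,:,::-1]; u,v=dict(scene=(375,279),side=(213,248))[n]
    rows.append(cv2.resize(im[v-45:v+25,u-35:u+35],(390,390),interpolation=2))
cv2.imwrite("pics/m4.png",np.hstack(rows))
E
```

```text
(no output)
```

View pics/m4.png

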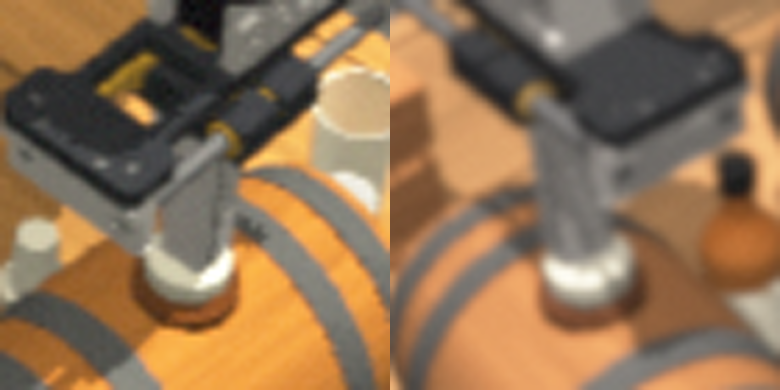

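The flange, at about (190,275) in the left crop, is now just above the boss. I'll go down 1 mm at a time.

Emit:
drive_tool --series '[[0.0,[0,0,0.001],[0,0,0]],[0.0,[0,0,0.001],[0,0,0]]]'

```text
time: 6.62
tool_pos: [0.5551, 0.257, 0.1816]
ee_rot: [3.141, -0.0, 1.571]
wrist_force: [-0.3, -0.8, 3.9]
width: 0.0008
finger_force: 2.1
```

Emit:
drive_tool --series '[[0.0,[0,0,0.001],[0,0,0]],[0.0,[0,0,0.001],[0,0,0]]]'

```text
time: 6.88
tool_pos: [0.5551, 0.257, 0.1806]
ee_rot: [3.141, -0.0, 1.571]
wrist_force: [0.2, 0.2, 4.8]
width: 0.0009
finger_force: 2.2
```

Emit:
drive_tool --series '[[0.0,[0,0,0.001],[0,0,0]],[0.0,[0,0,0.001],[0,0,0]]]'

```text
time: 7.12
tool_pos: [0.5551, 0.257, 0.1796]
ee_rot: [3.141, -0.0, 1.571]
wrist_force: [0.4, 1.0, 4.8]
width: 0.0005
finger_force: 2.2
```

Emit:
drive_tool --series '[[0.0,[0,0,0.001],[0,0,0]],[0.0,[0,0,0.001],[0,0,0]]]'

```text
time: 7.38
tool_pos: [0.5551, 0.257, 0.1786]
ee_rot: [3.141, -0.0, 1.571]
wrist_force: [0.2, 0.4, 4.7]
width: 0.0001
finger_force: 2.2
```

Emit:
drive_tool --series '[[0.0,[0,0,0.001],[0,0,0]],[0.0,[0,0,0.001],[0,0,0]]]'

```text
time: 7.62
tool_pos: [0.5551, 0.257, 0.1776]
ee_rot: [3.141, -0.0, 1.571]
wrist_force: [1.7, -0.2, 4.8]
width: 0.0004
finger_force: 2.2
```

Emit:
drive_tool --series '[[0.0,[0,0,0.001],[0,0,0]],[0.0,[0,0,0.001],[0,0,0]]]'

```text
time: 7.88
tool_pos: [0.5551, 0.257, 0.1775]
ee_rot: [3.141, -0.0, 1.571]
wrist_force: [0.9, 0.0, 7.5]
width: 0.0002
finger_force: 3.3
```

The tool has stopped advancing and the force is rising, so the hard stop is at z≈0.1775. One more small press to confirm.

Emit:
drive_tool --series '[[0.0,[0,0,0.001],[0,0,0]],[0.0,[0,0,0.001],[0,0,0]],[0.0,[0,0,0.001],[0,0,0]]]'

```text
time: 8.25
tool_pos: [0.5551, 0.257, 0.1774]
ee_rot: [3.14, -0.0, 1.571]
wrist_force: [-1.7, -0.5, 9.5]
width: 0.0006
finger_force: 4.6
```

Emit:
drive_tool --series '[[0.0,[0,0,-0.003],[0,0,0]],[0.0,[0,0,-0.01],[0,0,0]],[0.0,[0,0,-0.03],[0,0,0]],[0.0,[0,0,-0.07],[0,0,0]],[0.0,[0,0,-0.1],[0,0,0]]]'

```text
time: 8.88
tool_pos: [0.5548, 0.2569, 0.2765]
ee_rot: [-3.141, 0.0, 1.571]
wrist_force: [0.4, 0.6, 0.1]
width: 0.0004
finger_force: 0.0
```

Emit:
drive_tool --series '[[0.0,[-0.04,0,0],[0,0,0]],[0.0,[-0.08,0,0],[0,0,0]],[0.0,[-0.08,0,0],[0,0,0]],[0.0,[-0.08,0,0],[0,0,0]]]'

```text
time: 9.38
tool_pos: [0.5548, 0.1774, 0.2751]
ee_rot: [-3.14, -0.0, 1.571]
wrist_force: [0.5, 0.3, -0.1]
width: 0.0004
finger_force: 0.0
```

```bash
python3 - <<'E'
from h import *
B=[blobs(imaging.snapshot(n),[p])[0] for n,p in (("scene",(374,282)),("side",(213,252)))]
print(B)
print(tri(ray("scene",B[0][0][0]),ray("side",B[1][0][0])))
E
```

```text
[[(array([373.3, 281.3]), array([366, 275,  16,  13, 157], dtype=int32))], [(array([213.3, 251.7]), array([206, 246,  16,  13, 170], dtype=int32))]]
(array([0.55460894, 0.25536115, 0.17373015]), np.float64(0.001215093042202058))
```

The bung top now measures 0.174 m, the same as the two seated bungs, and nothing is in contact, so I'll hand the job in.

```bash
python3 -c "
from bench import robot; print(robot.close_job())"
```

```text
the job is handed in; nothing more can be done
None
```

The loose bung on the left cask is pressed home: its top measures 174 mm, level with the two seated ones, and the highest force I read while pressing was about 10 N; the arm is withdrawn and the job is handed in, though no verdict came back.

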